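# Load the sealed serum bottles into their steriliser baskets

### The job

Load the four crimp-sealed serum bottles for the steriliser: stand each one upright in the steel basket of its own size, the largest bottle in the largest basket and so on down to the smallest in the smallest. Set every bottle down on the basket's floor gently, without dropping it or knocking any over, and leave the two open bottles (those without a metal cap) standing where they are.

Things in the scene. Friction and masses are not known exactly. Their poses are not given: they have to be found in the camera images.
- xlarge_bottle: The largest of the four sealed serum bottles: clear glass with a blank white label band, round, 66 mm in diameter and 112 mm tall, loose, standing upright. Its top 12 mm is a crimped aluminium cap of 22 mm diameter (grey dot in the middle) to grip it by; under the cap is a glass neck of 18 mm diameter and 14 mm length, then the shoulder. Origin: centre of the underside; z up along the bottle.
- large_bottle: The second largest of the four sealed serum bottles: clear glass with a blank white label band, round, 54 mm in diameter and 98 mm tall, loose, standing upright. Its top 12 mm is a crimped aluminium cap of 22 mm diameter (grey dot in the middle) to grip it by; under the cap is a glass neck of 18 mm diameter and 14 mm length, then the shoulder. Origin: centre of the underside; z up along the bottle.
- medium_bottle: The second smallest of the four sealed serum bottles: clear glass with a blank white label band, round, 42 mm in diameter and 84 mm tall, loose, standing upright. Its top 12 mm is a crimped aluminium cap of 22 mm diameter (grey dot in the middle) to grip it by; under the cap is a glass neck of 18 mm diameter and 14 mm length, then the shoulder. Origin: centre of the underside; z up along the bottle.
- small_bottle: The smallest of the four sealed serum bottles: clear glass with a blank white label band, round, 30 mm in diameter and 72 mm tall, loose, standing upright. Its top 12 mm is a crimped aluminium cap of 22 mm diameter (grey dot in the middle) to grip it by; under the cap is a glass neck of 18 mm diameter and 14 mm length, then the shoulder. Origin: centre of the underside; z up along the bottle.
- open_bottle_a: An unsealed glass serum bottle with no metal cap (an open glass mouth, 22 mm across), 54 mm in diameter and 90 mm tall, loose, standing upright; it is to be left alone. Origin: centre of the underside; z up.
- open_bottle_b: An unsealed glass serum bottle with no metal cap (an open glass mouth, 22 mm across), 42 mm in diameter and 76 mm tall, loose, standing upright; it is to be left alone. Origin: centre of the underside; z up.
- xlarge_basket: The largest of the four steel slatted baskets, square and open at the top: inside 84 x 84 mm, walls 2 mm thick, 58 mm high over the bench, inner floor 3 mm above the bench. Fixed to the bench. It belongs to the sealed bottle of 66 mm diameter. Origin: centre of the underside on the bench; x and y along its sides; z up.
- large_basket: The second largest of the four steel slatted baskets, square and open at the top: inside 72 x 72 mm, walls 2 mm thick, 50 mm high over the bench, inner floor 3 mm above the bench. Fixed to the bench. It belongs to the sealed bottle of 54 mm diameter. Origin: centre of the underside on the bench; x and y along its sides; z up.
- medium_basket: The second smallest of the four steel slatted baskets, square and open at the top: inside 60 x 60 mm, walls 2 mm thick, 42 mm high over the bench, inner floor 3 mm above the bench. Fixed to the bench. It belongs to the sealed bottle of 42 mm diameter. Origin: centre of the underside on the bench; x and y along its sides; z up.
- small_basket: The smallest of the four steel slatted baskets, square and open at the top: inside 48 x 48 mm, walls 2 mm thick, 34 mm high over the bench, inner floor 3 mm above the bench. Fixed to the bench. It belongs to the sealed bottle of 30 mm diameter. Origin: centre of the underside on the bench; x and y along its sides; z up.

How it is judged (in metres and radians):
At the end, for the whole second after the job is handed in: Each sealed bottle stands released and at rest in the basket of its size: within 10 mm of the basket's underside in height, within 13.5 mm of its centre (anywhere inside the walls), leaning under 0.1 rad; both open bottles upright (under 0.1 rad), within 20 mm of their start (horizontal distance between xlarge_bottle and xlarge_basket below 0.0135 m and z of xlarge_bottle in the frame of xlarge_basket between -0.002 and 0.01 m and angle between each of xlarge_bottle, large_bottle, medium_bottle, small_bottle, open_bottle_a, open_bottle_b's own z axis and vertical below 0.1 rad and linear speed of each of xlarge_bottle, large_bottle, medium_bottle, small_bottle below 0.02 m/s and angular speed of each of xlarge_bottle, large_bottle, medium_bottle, small_bottle below 0.2 rad/s and contact force between the fingers and xlarge_bottle below 0.05 N and horizontal distance between large_bottle and large_basket below 0.0135 m and z of large_bottle in the frame of large_basket between -0.002 and 0.01 m and contact force between the fingers and large_bottle below 0.05 N and horizontal distance between medium_bottle and medium_basket below 0.0135 m and z of medium_bottle in the frame of medium_basket between -0.002 and 0.01 m and contact force between the fingers and medium_bottle below 0.05 N and horizontal distance between small_bottle and small_basket below 0.0135 m and z of small_bottle in the frame of small_basket between -0.002 and 0.01 m and contact force between the fingers and small_bottle below 0.05 N and distance of each of open_bottle_a, open_bottle_b from where it was at the start of the episode below 0.02 m); the robot touches nothing.
It fails at once if a sealed bottle is dropped or thrown (moves faster than 0.45 m/s while not held) ((contact force between the fingers and xlarge_bottle below 0.02 N and linear speed of xlarge_bottle above 0.45 m/s) or (contact force between the fingers and large_bottle below 0.02 N and linear speed of large_bottle above 0.45 m/s) or (contact force between the fingers and medium_bottle below 0.02 N and linear speed of medium_bottle above 0.45 m/s) or (contact force between the fingers and small_bottle below 0.02 N and linear speed of small_bottle above 0.45 m/s)).
It fails at once if a sealed bottle is knocked over (leans more than 0.7 rad) (angle between any of xlarge_bottle, large_bottle, medium_bottle, small_bottle's own z axis and vertical above 0.7 rad).
It fails at once if an open bottle is shifted by more than 20 mm, or tipped (distance of any of open_bottle_a, open_bottle_b from where it was at the start of the episode above 0.02 m or angle between any of open_bottle_a, open_bottle_b's own z axis and vertical above 0.4 rad).
It also fails if it takes over 112 s, if anything falls off the work surface, if the arm or the gripper's body presses on something with over 40 N, if the wrist force passes 120 N, or if a joint passes its speed limit or range.

### The arm

A 7-joint arm with a two-finger parallel gripper is mounted at the origin on the work surface. World frame = base frame: x ahead of the robot, y to its left, z up, the work surface at z = 0. Lengths are in m, angles in degrees, forces in N, time in s.
With the tool pointing down it reaches from about 0.425 to 0.825 m from the base axis. Payload 3.6 kg.
Tool frame: the origin (TCP) lies at the very end of the fingers, on their centre line; the grasp point (between the pads) lies 19 mm behind it; z points along the fingers, y is the direction in which the jaws open and shut (so a half turn about z gives the same grasp; the last joint's range is limited). The gripper opens to 93 mm and grips with 3 to 60 N. Pads are 15 mm wide; open, the fingers measure 128 mm over their backs; the gripper's body (75 mm by 188 mm) begins 65 mm behind the grasp point.
Start: joints at [-72.68, 35.231, -0.722, 81.555, 0.464, 63.22, -2.315], TCP at [0.21, 0.615, 0.219] pointing down, gripper open.
Joint ranges: [-178.69, 178.69], [-17.37, 117.87], [-77.05, 75.6], [15.02, 138.74], [-78.02, 258.01], [0.78, 113.62], [-162.83, 162.83]. Speed limits (degrees/s): [159.86, 159.86, 180, 180, 180, 180, 180].

### API

Orientations are given as a 3x3 rotation matrix whose columns are the frame's x, y, z axes.
In Python, from workcell import manip gives the robot as it stands.
- The arm moves only by the tool servo_tool, never from a script. Its argument "steps" is a list that holds one entry, the list of rows, each a list of 7 numbers: the turn, a rotation vector about the tool's x, y, z in units of 5 degrees (1.0 is 5 degrees), then the shift along the tool's x, y, z in units of 40 mm (1.0 is 40 mm), then the finger opening in mm, from 0 to 93. In form: [[[wx, wy, wz, tx, ty, tz, claw], ...]]. A call has 1 to 20 rows; each row shifts and turns the pose as measured when the row begins, along the tool's axes as they then stand; what a row does not reach is not made up. A row lasts 1/12 s, in which the tool goes at most 41.7 mm and 7.16 degrees, less where a joint would pass 70% of its speed; a pose out of reach is approached as far as the arm can. A call is refused whole if a number of a shift passes 1 or a number of a turn 1, either way. A call with a gripper value outside its range is refused whole. The fingers move at their own pace and stop on an object; "grip_force" is the grip in N (left out, the last holds). Time passes only in rows, so rows that do not move let the fingers close. It gives the time, the measured TCP pose, the force and the opening at its end, in the units of the state.
- manip.get_obs(): the state, without advancing time (a new reading comes with each control period).
- manip.snapshot(name): name is "side" or "top"; returns the picture (384x512x3 uint8, red, green, blue); there is no depth.
- manip.camera_info(name): a dict with "fx", "fy", "cx", "cy" (pixels), "R" (3x3) and "t" (3): a world point X has camera coordinates R X + t. Camera axes: x right, y down, z forward; pixel columns grow to the right and rows downward; lengths in m; the calibration is good to about 2 mm. A picture is of the moment at which its call begins. camera_info takes no time and is no camera call.
- manip.sign_off(): hands the job in, once; it reports no verdict.
The state is a dict: "time_s": time; "joints": joint angles; "qvel": joint speeds; "joint_efforts": joint torques, N m; "eef_pos": TCP position; "eef_rot": TCP orientation; "ft_force": force on the tool from outside, world axes, zero at the start; "wrist_torque": the same for the moment, N m; "width": finger opening in m.
Only numpy, scipy, OpenCV 4.12 (cv2) and the standard library are available. Lean on these libraries where they do the work, as an engineer would, in place of code of your own. Each camera call takes 0.05 s, during which the arm holds its last target.

## Working session

There is one attempt and no reset: what is moved stays moved. The work goes in short steps, Python scripts to look and compute and a tool call to move; the robot and the scene stay as the last step left them, time stands still between calls to the robot, and variables do not carry over. Pictures are saved under pics/ and viewed, and the job is handed in when it is done.

Besides the shell and the picture viewer there is one more tool, called after ">>>" as name(argument=value, ...) on one line, values as JSON. servo_tool: Moves the arm, as the interface text tells. Its arguments: {"type":"object","properties":{"steps":{"type":"array"},"grip_force":{"type":"number"}},"required":["steps"]}

```bash
mkdir -p pics; python3 - <<'E'
from workcell import manip
import cv2, numpy as np
for n in("top","side"):
    cv2.imwrite(f"pics/{n}0.png",manip.snapshot(n)[:,:,::-1])
    c=manip.camera_info(n);print(n,c["fx"],c["cx"],c["cy"],np.round(c["R"],4).tolist(),np.round(c["t"],4), -np.array(c["R"]).T@c["t"])
o=manip.get_obs();print(o["time_s"],o["eef_pos"],np.round(o["eef_rot"],3).tolist(),o["width"],o["ft_force"])
E
```

```text
top 391.23943280579454 258.91289038096465 196.64724555385976 [[0.016, -0.9997, 0.0177], [-0.9961, -0.0175, -0.087], [0.0873, -0.0163, -0.996]] [-0.0212  0.5549  1.077 ] [0.4589983  0.00603715 1.12139348]
side 469.3317474645603 244.12493711496435 196.32025327104935 [[-0.974, -0.2265, 0.0003], [-0.1382, 0.5935, -0.7928], [0.1794, -0.7723, -0.6094]] [0.5255 0.1142 0.99  ] [0.34999804 0.81571444 0.69373497]
0.1 [0.20963316 0.61452082 0.21762754] [[-0.946, 0.323, -0.001], [0.323, 0.946, -0.002], [-0.0, -0.002, -1.0]] 0.09313608777095424 [-0.35039811 -0.0072657  -0.46159108]
```

View pics/top0.png

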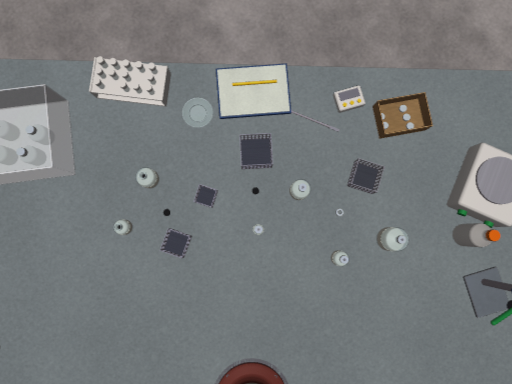

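View pics/side0.png

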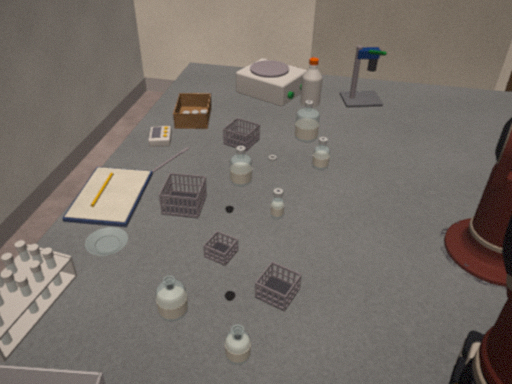

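```bash
python3 - <<'E'
import cv2, numpy as np
a=cv2.imread("pics/top0.png")
def crop(pts,h,name):
    t=[]
    for (u,v) in pts:
        c=a[v-h:v+h,u-h:u+h]
        c=cv2.resize(c,(260,260),interpolation=cv2.INTER_CUBIC)
        s=260/(2*h)
        for k in range(0,2*h,10):
            cv2.putText(c,str(u-h+k),(int((k+.5)*s)-8,8),0,.3,(0,255,255),1);cv2.line(c,(int((k+.5)*s),10),(int((k+.5)*s),16),(0,255,255),1)
            cv2.putText(c,str(v-h+k),(0,int((k+.5)*s)+3),0,.3,(0,255,255),1);cv2.line(c,(20,int((k+.5)*s)),(26,int((k+.5)*s)),(0,255,255),1)
        t.append(c)
    cv2.imwrite(name,np.vstack([np.hstack(t[:len(t)//2]),np.hstack(t[len(t)//2:])]))
crop([(394,239),(300,189),(341,259),(258,230),(147,178),(122,227)],20,"pics/c_b.png")
crop([(256,152),(366,176),(176,243),(206,196)],22,"pics/c_k.png")
E
```

```text
(no output)
```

View pics/c_b.png

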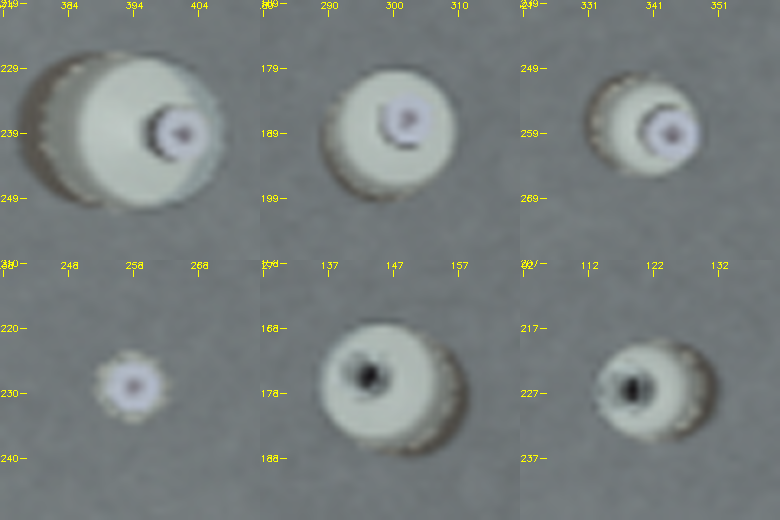

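View pics/c_k.png

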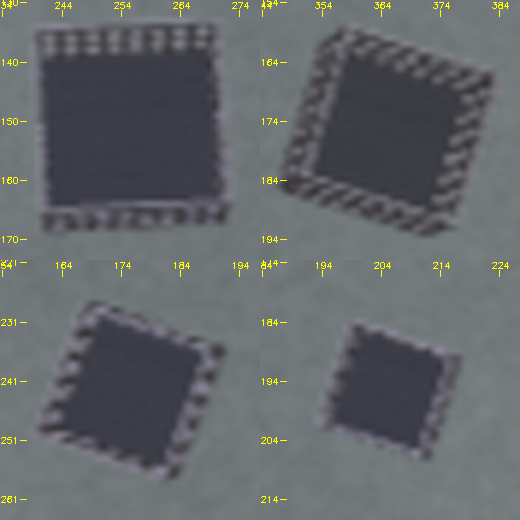

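```bash
cat > h.py <<'E'
from workcell import manip
import cv2, numpy as np
from scipy.optimize import minimize
def cam(n):
    c=manip.camera_info(n);return np.array([[c["fx"],0,c["cx"]],[0,c["fy"],c["cy"]],[0,0,1]]),np.array(c["R"]),np.array(c["t"])
def ray(n,uv,z):
    K,R,t=cam(n);C=-R.T@t;d=R.T@np.linalg.inv(K)@np.array([*uv,1.]);return (C+d*(z-C[2])/d[2])[:2]
def proj(n,P):
    K,R,t=cam(n);p=(np.atleast_2d(P)@R.T+t)@K.T;return p[:,:2]/p[:,2:]
def box(x,y,a,s,h):
    c,s_=np.cos(a),np.sin(a);q=np.array([[-1,-1],[1,-1],[1,1],[-1,1]])*s/2
    q=q@np.array([[c,s_],[-s_,c]])+[x,y]
    return np.vstack([np.c_[q,np.zeros(4)],np.c_[q,np.full(4,h)]])
def st():
    o=manip.get_obs();print("t",round(o["time_s"],2),"pos",np.round(o["eef_pos"],4),"rot",np.round(o["eef_rot"],3).tolist(),"w",round(o["width"],4),"F",np.round(o["ft_force"],1),"j",np.round(o["joints"],0))
E
python3 - <<'E'
from h import *
B=dict(xl=((401.5,239),.112),la=((302,186.7),.098),me=((344,259),.084),sm=((258,229),.072),oa=((143,175.5),.09),ob=((118.6,226.5),.076))
for k,(uv,z) in B.items(): print(k,np.round(ray("top",uv,z),4), "side px of cap top",np.round(proj("side",[*ray("top",uv,z),z])[0],1))
K=dict(xl=((234,130),[(35,25),(217,22),(230,222),(42,232)],.088,.058),la=((344,154),[(78,25),(235,72),(182,237),(22,190)],.076,.05),
me=((154,221),[(92,40),(225,87),(175,220),(38,170)],.064,.042),sm=((184,174),[(95,62),(202,97),(170,200),(60,168)],.052,.034))
S=8
img=cv2.imread("pics/side0.png");img=cv2.resize(img,None,fx=1.5,fy=1.5)
top=cv2.imread("pics/top0.png")[100:290,140:420];top=cv2.resize(top,None,fx=2.8,fy=2.8,interpolation=cv2.INTER_CUBIC)
for k,(o,pts,s,h) in K.items():
    P=np.array(pts)/(260/44)+np.array(o)-.5
    m=np.zeros((384*S,512*S),np.uint8);cv2.fillConvexPoly(m,(P*S).astype(np.int32),1)
    def f(p):
        q=proj("top",box(*p,s,h));hl=cv2.convexHull((q*S).astype(np.int32));n=np.zeros_like(m);cv2.fillConvexPoly(n,hl,1)
        return np.sum(m!=n)/m.sum()
    c=ray("top",P.mean(0),h/2)
    w=ray("top",P[1],h/2)-ray("top",P[0],h/2);a0=np.arctan2(w[1],w[0])%(np.pi/2)
    best=min((minimize(f,[*c,a],method="Nelder-Mead",options=dict(initial_simplex=[[*c,a],[c[0]+.008,c[1],a],[c[0],c[1]+.008,a],[c[0],c[1],a+.1]])) for a in(a0,)),key=lambda r:r.fun)
    x=best.x;print(k,np.round(x[:2],4),round(np.degrees(x[2])%90,1),round(best.fun,3))
    for n,im,sc,of in(("side",img,1.5,(0,0)),("top",top,2.8,(140,100))):
        q=((proj(n,box(*x,s,h))-of+.5)*sc).astype(int)
        cv2.polylines(im,[q[:4].reshape(-1,1,2)],True,(0,255,0),1);cv2.polylines(im,[q[4:].reshape(-1,1,2)],True,(0,255,255),1)
cv2.imwrite("pics/ov_side.png",img);cv2.imwrite("pics/ov_top.png",top)
st()
E
```

```text
xl [ 0.4442 -0.3804] side px of cap top [309.  101.5]
la [ 0.577  -0.1239] side px of cap top [240.6 147.8]
me [ 0.3889 -0.2378] side px of cap top [323.1 138.4]
sm [ 0.4641 -0.01  ] side px of cap top [278.4 190.5]
oa [0.6002 0.2967] side px of cap top [171.3 274.8]
ob [0.4648 0.3593] side px of cap top [238.7 323.4]
xl [ 6.843e-01 -1.000e-04] 3.7 0.028
la [ 0.6197 -0.3107] 75.5 0.118
me [0.4237 0.2166] 71.2 0.079
sm [0.5553 0.1379] 73.8 0.058
t 0.1 pos [0.2096 0.6145 0.2176] rot [[-0.946, 0.323, -0.001], [0.323, 0.946, -0.002], [-0.0, -0.002, -1.0]] w 0.0931 F [-0.4 -0.  -0.5] j [-73.  35.  -1.  82.   0.  63.  -2.]
```

View pics/ov_side.png

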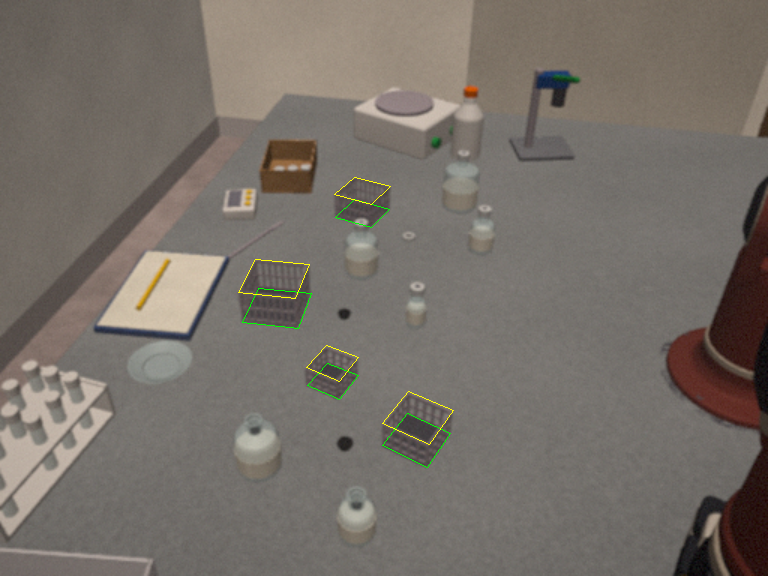

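View pics/ov_top.png

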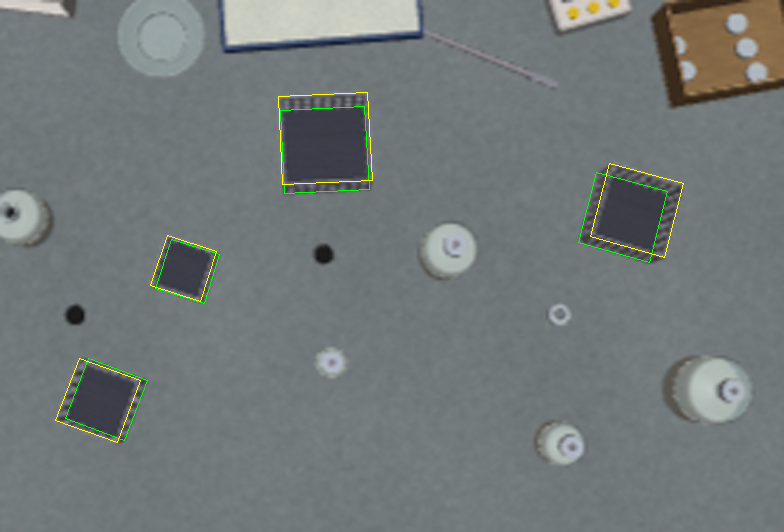

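>>> servo_tool(steps=[[[0, 0, 1, 0, 0, 0, 50], [0, 0, 1, 0, 0, 0, 50], [0, 0, 1, 0, 0, 0, 50], [0, 0, 1, 0, 0, 0, 50], [0, 0, 1, 0, 0, 0, 50], [0, 0, 1, 0, 0, 0, 50], [0, 0, 1, 0, 0, 0, 50], [0, 0, 1, 0, 0, 0, 50], [0, 0, 1, 0, 0, 0, 50], [0, 0, 1, 0, 0, 0, 50], [0, 0, 1, 0, 0, 0, 50], [0, 0, 1, 0, 0, 0, 50], [0, 0, 1, 0, 0, 0, 50], [0, 0, 1, 0, 0, 0, 50], [0, 0, 0.2, 0, 0, 0, 50]]], grip_force=20)

```text
time_s: 1.35
eef_pos: [0.2065, 0.6081, 0.2071]
eef_rot: [[0.059, 0.998, -0.009], [0.998, -0.059, -0.023], [-0.024, -0.008, -1.0]]
ft_force: [0.5, 0.8, -0.2]
width: 0.05
```

```bash
cat >> h.py <<'E'
from scipy.spatial.transform import Rotation as Ro
G=np.array([[0,1,0],[1,0,0],[0,0,-1.]])
def to(x,y,z):
    o=manip.get_obs();R=np.array(o["eef_rot"]);d=R.T@(np.array([x,y,z])-o["eef_pos"])/.04
    w=np.degrees(Ro.from_matrix(R.T@G).as_rotvec())/5
    print("t",round(o["time_s"],2),"rot units",np.round(w,3),"shift units",np.round(d,3),"pos",np.round(o["eef_pos"],4),"w",round(o["width"],4),"F",np.round(o["ft_force"],2))
E
python3 -c "
from h import *
to(.45,.42,.22)"
```

```text
t 1.35 rot units [-0.097  0.271 -0.674] shift units [-4.343  6.352 -0.268] pos [0.2065 0.6081 0.2071] w 0.05 F [ 0.48  0.78 -0.18]
```

>>> servo_tool(steps=[[[-0.1, 0.27, -0.68, -0.3, 0.4, -0.03, 50], [0, 0, 0, -0.6, 0.9, -0.03, 50], [0, 0, 0, -0.6, 0.9, -0.03, 50], [0, 0, 0, -0.6, 0.9, -0.03, 50], [0, 0, 0, -0.6, 0.9, -0.03, 50], [0, 0, 0, -0.6, 0.9, -0.03, 50], [0, 0, 0, -0.6, 0.9, -0.03, 50], [0, 0, 0, -0.4, 0.5, -0.03, 50], [0, 0, 0, 0, 0, 0, 50]]])

```text
time_s: 2.1
eef_pos: [0.457, 0.4384, 0.2098]
eef_rot: [[-0.033, 0.999, -0.006], [0.999, 0.033, -0.006], [-0.005, -0.006, -1.0]]
ft_force: [1.5, -0.2, 0.1]
width: 0.0501
```

```bash
python3 -c "
from h import *
to(.464,-.01,.2)"
```

```text
t 2.1 rot units [-0.071  0.062  0.377] shift units [-11.207  -0.192   0.306] pos [0.457  0.4384 0.2098] w 0.0501 F [ 1.54 -0.23  0.07]
```

>>> servo_tool(steps=[[[-0.07, 0.06, 0.38, -0.5, 0, 0, 50], [0, 0, 0, -0.9, 0, 0, 50], [0, 0, 0, -0.9, 0, 0, 50], [0, 0, 0, -0.9, 0, 0, 50], [0, 0, 0, -0.9, 0, 0, 50], [0, 0, 0, -0.9, 0, 0, 50], [0, 0, 0, -0.9, 0, 0, 50], [0, 0, 0, -0.9, 0, 0, 50], [0, 0, 0, -0.9, 0, 0, 50], [0, 0, 0, -0.9, 0, 0, 50], [0, 0, 0, -0.9, 0, 0, 50], [0, 0, 0, -0.9, 0, 0, 50], [0, 0, 0, -0.7, 0, 0, 50], [0, 0, 0, 0, 0, 0, 50]]])

```text
time_s: 3.27
eef_pos: [0.4565, -0.0132, 0.2037]
eef_rot: [[-0.036, 0.999, -0.006], [0.999, 0.036, 0.006], [0.006, -0.006, -1.0]]
ft_force: [0.6, 1.0, -0.4]
width: 0.0498
```

```bash
python3 -c "
from h import *
to(.464,-.01,.05)"
```

```text
t 3.27 rot units [-0.066 -0.068  0.41 ] shift units [0.05  0.213 3.842] pos [ 0.4565 -0.0132  0.2037] w 0.0498 F [ 0.65  1.02 -0.37]
```

>>> servo_tool(steps=[[[-0.07, -0.07, 0.41, 0.05, 0.2, 0.5, 50], [0, 0, 0, 0, 0, 0.6, 50], [0, 0, 0, 0, 0, 0.6, 50], [0, 0, 0, 0, 0, 0.6, 50], [0, 0, 0, 0, 0, 0.5, 50], [0, 0, 0, 0, 0, 0, 50]]])

```text
time_s: 3.77
eef_pos: [0.4674, -0.0054, 0.0895]
eef_rot: [[-0.007, 1.0, 0.008], [1.0, 0.007, 0.005], [0.005, 0.008, -1.0]]
ft_force: [0.0, -0.7, 0.2]
width: 0.0502
```

```bash
python3 -c "
from h import *
to(.464,-.01,.05)
a=manip.snapshot('top')[180:280,200:320];b=manip.snapshot('side')[120:240,220:340]
cv2.imwrite('pics/g1.png',np.hstack([cv2.resize(a,(396,330),interpolation=2),cv2.resize(b,(396,330),interpolation=2)])[:,:,::-1])"
```

```text
t 3.77 rot units [ 0.095 -0.057  0.084] shift units [-0.12  -0.093  0.985] pos [ 0.4674 -0.0054  0.0895] w 0.0502 F [ 0.03 -0.67  0.18]
```

View pics/g1.png

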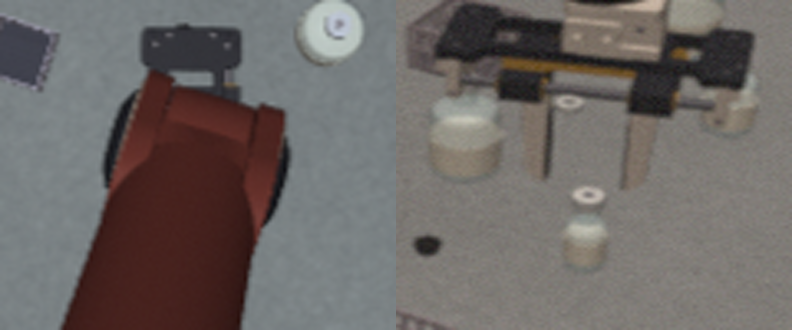

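>>> servo_tool(steps=[[[0.1, -0.06, 0.08, -0.12, -0.09, 0.2, 50], [0, 0, 0, 0, 0, 0.3, 50], [0, 0, 0, 0, 0, 0.3, 50], [0, 0, 0, 0, 0, 0.15, 50], [0, 0, 0, 0, 0, 0, 50]]])

```text
time_s: 4.28
eef_pos: [0.4707, -0.0098, 0.0578]
eef_rot: [[-0.003, 1.0, 0.017], [1.0, 0.003, -0.0], [-0.0, 0.017, -1.0]]
ft_force: [0.9, 0.4, 0.7]
width: 0.05
```

```bash
python3 -c "
from h import *
to(.464,-.01,.05)"
```

```text
t 4.28 rot units [0.193 0.004 0.032] shift units [-0.005 -0.172  0.191] pos [ 0.4707 -0.0098  0.0578] w 0.05 F [0.9  0.37 0.75]
```

>>> servo_tool(steps=[[[0.2, 0, 0.03, 0, -0.17, 0.15, 50], [0, 0, 0, 0, 0, 0, 50], [0, 0, 0, 0, 0, 0, 50]]])

```text
time_s: 4.53
eef_pos: [0.4646, -0.0099, 0.0528]
eef_rot: [[0.0, 1.0, 0.001], [1.0, -0.0, -0.0], [-0.0, 0.001, -1.0]]
ft_force: [0.9, -0.1, 0.9]
width: 0.0496
```

```bash
python3 -c "
from h import *
to(.464,-.01,.05);st()"
```

```text
t 4.53 rot units [ 0.01   0.004 -0.001] shift units [-0.002 -0.016  0.07 ] pos [ 0.4646 -0.0099  0.0528] w 0.0496 F [ 0.92 -0.14  0.87]
t 4.53 pos [ 0.4646 -0.0099  0.0528] rot [[0.0, 1.0, 0.001], [1.0, -0.0, -0.0], [-0.0, 0.001, -1.0]] w 0.0496 F [ 0.9 -0.1  0.9] j [-11.  35.  14. 122. -19.  25.  18.]
```

>>> servo_tool(steps=[[[0, 0, 0, 0, 0, 0.06, 35], [0, 0, 0, 0, 0, 0, 24], [0, 0, 0, 0, 0, 0, 20], [0, 0, 0, 0, 0, 0, 10], [0, 0, 0, 0, 0, 0, 10], [0, 0, 0, 0, 0, 0, 10]]])

```text
time_s: 5.03
eef_pos: [0.4655, -0.0099, 0.0514]
eef_rot: [[-0.0, 1.0, 0.004], [1.0, 0.0, -0.0], [-0.0, 0.004, -1.0]]
ft_force: [-0.6, 0.9, -0.4]
width: 0.0218
```

```bash
python3 -c "
from h import *
to(.464,-.01,.18);st()"
```

```text
t 5.03 rot units [0.04  0.004 0.001] shift units [-3.000e-03 -2.700e-02 -3.214e+00] pos [ 0.4655 -0.0099  0.0514] w 0.0218 F [-0.58  0.88 -0.35]
t 5.03 pos [ 0.4655 -0.0099  0.0514] rot [[-0.0, 1.0, 0.004], [1.0, 0.0, -0.0], [-0.0, 0.004, -1.0]] w 0.0218 F [-0.6  0.9 -0.4] j [-11.  35.  14. 122. -19.  25.  18.]
```

>>> servo_tool(steps=[[[0.04, 0, 0, 0, 0, -0.2, 10], [0, 0, 0, 0, 0, -0.4, 10], [0, 0, 0, 0, 0, -0.5, 10], [0, 0, 0, 0, 0, -0.5, 10], [0, 0, 0, 0, 0, -0.5, 10], [0, 0, 0, 0, 0, -0.2, 10], [0, 0, 0, 0, 0, 0, 10]]])

```text
time_s: 5.62
eef_pos: [0.4637, -0.01, 0.1457]
eef_rot: [[0.0, 1.0, -0.006], [1.0, -0.0, -0.0], [-0.0, -0.006, -1.0]]
ft_force: [0.2, 0.1, -1.0]
width: 0.0214
```

```bash
python3 -c "
from h import *
to(.555,.138,.14)"
```

```text
t 5.62 rot units [-0.069  0.005 -0.005] shift units [3.701 2.282 0.128] pos [ 0.4637 -0.01    0.1457] w 0.0214 F [ 0.22  0.15 -0.97]
```

>>> servo_tool(steps=[[[-0.07, 0, 0, 0.2, 0.12, 0, 10], [0, 0, 0, 0.4, 0.25, 0, 10], [0, 0, 0, 0.5, 0.31, 0, 10], [0, 0, 0, 0.5, 0.31, 0, 10], [0, 0, 0, 0.5, 0.31, 0, 10], [0, 0, 0, 0.5, 0.31, 0, 10], [0, 0, 0, 0.5, 0.31, 0, 10], [0, 0, 0, 0.3, 0.2, 0, 10], [0, 0, 0, 0.2, 0.1, 0, 10], [0, 0, 0, 0, 0, 0, 10]]])

```text
time_s: 6.45
eef_pos: [0.5505, 0.1463, 0.1317]
eef_rot: [[0.001, 1.0, -0.018], [1.0, -0.001, -0.0], [-0.0, -0.018, -1.0]]
ft_force: [-0.3, -0.4, -0.5]
width: 0.0212
```

```bash
python3 -c "
from h import *
to(.555,.138,.0545)"
```

```text
t 6.45 rot units [-0.204  0.001 -0.015] shift units [-0.206  0.146  1.928] pos [0.5505 0.1463 0.1317] w 0.0212 F [-0.34 -0.43 -0.46]
```

>>> servo_tool(steps=[[[-0.2, 0, 0, -0.2, 0.14, 0.1, 10], [0, 0, 0, 0, 0, 0.3, 10], [0, 0, 0, 0, 0, 0.3, 10], [0, 0, 0, 0, 0, 0, 10], [0, 0, 0, 0, 0, 0, 10]]])

```text
time_s: 6.87
eef_pos: [0.5522, 0.1358, 0.0987]
eef_rot: [[0.002, 1.0, -0.008], [1.0, -0.002, -0.003], [-0.003, -0.008, -1.0]]
ft_force: [0.3, 0.2, -0.5]
width: 0.0208
```

```bash
python3 -c "
from h import *
to(.555,.138,.0545)
a=manip.snapshot('side')[150:300,150:300]
cv2.imwrite('pics/g2.png',cv2.resize(a,(600,600),interpolation=2)[:,:,::-1])"
```

```text
t 6.87 rot units [-0.091  0.039 -0.028] shift units [0.059 0.079 1.104] pos [0.5522 0.1358 0.0987] w 0.0208 F [ 0.3   0.2  -0.53]
```

View pics/g2.png

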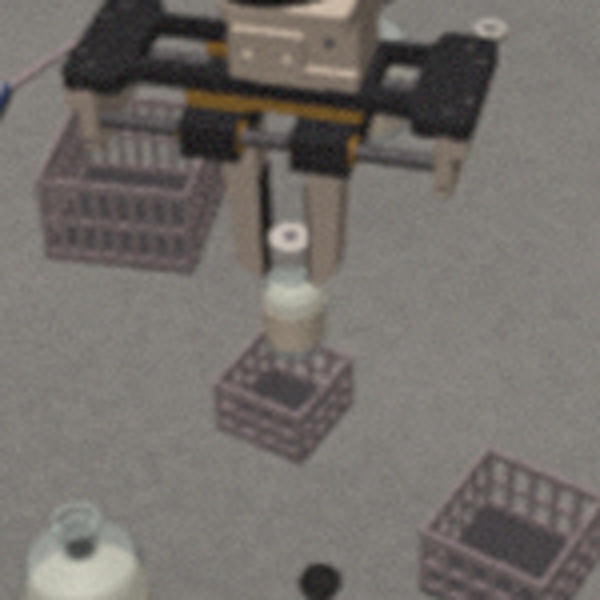

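```bash
python3 -c "
from h import *
for z in (.115,.12,.125): print(ray('side',(150+289/4-.5,150+237/4-.5),z))
st()"
```

```text
[0.55395183 0.13109308]
[0.55218977 0.13700789]
[0.5504277 0.1429227]
t 6.92 pos [0.5519 0.1356 0.0987] rot [[0.003, 1.0, -0.008], [1.0, -0.003, -0.004], [-0.004, -0.008, -1.0]] w 0.0212 F [-0.7 -0.  -0.9] j [-28.  38.  19. 103. -17.  43.  -0.]
```

>>> servo_tool(steps=[[[-0.09, 0.04, 0, 0.06, 0.08, 0.2, 10], [0, 0, 0, 0, 0, 0.2, 10], [0, 0, 0, 0, 0, 0.2, 10], [0, 0, 0, 0, 0, 0.2, 10], [0, 0, 0, 0, 0, 0, 10]]])

```text
time_s: 7.33
eef_pos: [0.5561, 0.1376, 0.0652]
eef_rot: [[0.004, 1.0, 0.003], [1.0, -0.004, 0.001], [0.001, 0.003, -1.0]]
ft_force: [0.8, 0.5, -1.1]
width: 0.0217
```

```bash
python3 -c "
from h import *
to(.555,.138,.0545)"
```

```text
t 7.33 rot units [ 0.035 -0.009 -0.043] shift units [ 0.01  -0.029  0.269] pos [0.5561 0.1376 0.0652] w 0.0217 F [ 0.84  0.48 -1.1 ]
```

>>> servo_tool(steps=[[[0.03, 0, 0, 0, -0.03, 0.1, 10], [0, 0, 0, 0, 0, 0.1, 10], [0, 0, 0, 0, 0, 0.04, 10], [0, 0, 0, 0, 0, 0, 10]]])

```text
time_s: 7.67
eef_pos: [0.555, 0.1377, 0.0543]
eef_rot: [[0.004, 1.0, 0.0], [1.0, -0.004, 0.001], [0.001, 0.0, -1.0]]
ft_force: [0.7, 1.0, 2.4]
width: 0.0214
```

```bash
python3 -c "
from h import *
to(.555,.138,.0545)"
```

```text
t 7.67 rot units [ 0.001 -0.009 -0.043] shift units [ 0.008 -0.001 -0.004] pos [0.555  0.1377 0.0543] w 0.0214 F [0.66 1.03 2.36]
```

>>> servo_tool(steps=[[[0, 0, 0, 0, 0, 0, 24], [0, 0, 0, 0, 0, 0, 26], [0, 0, 0, 0, 0, 0, 32], [0, 0, 0, 0, 0, 0, 45], [0, 0, 0, 0, 0, 0, 50], [0, 0, 0, 0, 0, -0.2, 50], [0, 0, 0, 0, 0, -0.4, 50], [0, 0, 0, 0, 0, -0.6, 50], [0, 0, 0, 0, 0, -0.8, 50], [0, 0, 0, 0, 0, -0.8, 50], [0, 0, 0, 0, 0, -0.5, 50], [0, 0, 0, 0, 0, 0, 50]]])

```text
time_s: 8.67
eef_pos: [0.5545, 0.137, 0.1946]
eef_rot: [[0.005, 1.0, -0.001], [1.0, -0.005, 0.0], [0.0, -0.001, -1.0]]
ft_force: [0.4, -0.7, 0.7]
width: 0.0503
```

```bash
python3 -c "
from h import *
to(.577,-.124,.18)
a=manip.snapshot('side')[150:300,150:300]
cv2.imwrite('pics/g3.png',cv2.resize(a,(600,600),interpolation=2)[:,:,::-1])"
```

```text
t 8.67 rot units [-0.014 -0.    -0.053] shift units [-6.522  0.592  0.364] pos [0.5545 0.137  0.1946] w 0.0503 F [ 0.44 -0.66  0.66]
```

View pics/g3.png

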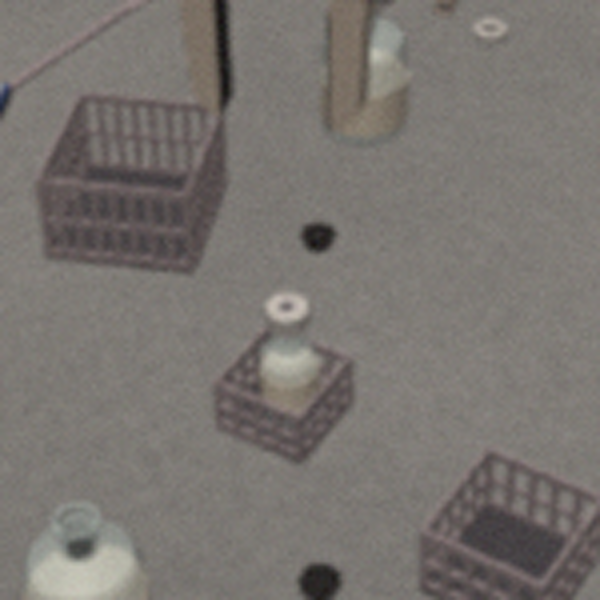

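>>> servo_tool(steps=[[[0, 0, 0, -0.4, 0.05, 0, 50], [0, 0, 0, -0.7, 0.07, 0, 50], [0, 0, 0, -0.7, 0.07, 0, 50], [0, 0, 0, -0.7, 0.07, 0, 50], [0, 0, 0, -0.7, 0.07, 0, 50], [0, 0, 0, -0.7, 0.06, 0, 50], [0, 0, 0, -0.7, 0.06, 0, 50], [0, 0, 0, -0.7, 0.06, 0, 50], [0, 0, 0, -0.6, 0.06, 0, 50], [0, 0, 0, -0.4, 0.04, 0, 50], [0, 0, 0, -0.15, 0, 0, 50], [0, 0, 0, 0, 0, 0, 50]]])

```text
time_s: 9.72
eef_pos: [0.5678, -0.1271, 0.1752]
eef_rot: [[-0.003, 0.999, -0.034], [1.0, 0.003, 0.004], [0.004, -0.034, -0.999]]
ft_force: [1.3, 1.0, 0.5]
width: 0.0504
```

```bash
python3 -c "
from h import *
to(.577,-.124,.12)"
```

```text
t 9.72 rot units [-0.392 -0.046  0.036] shift units [0.071 0.278 1.372] pos [ 0.5678 -0.1271  0.1752] w 0.0504 F [1.29 1.01 0.47]
```

>>> servo_tool(steps=[[[-0.39, -0.05, 0.03, 0.07, 0.23, 0.2, 50], [0, 0, 0, 0, 0, 0.4, 50], [0, 0, 0, 0, 0, 0.4, 50], [0, 0, 0, 0, 0, 0.2, 50], [0, 0, 0, 0, 0, 0, 50]]])

```text
time_s: 10.13
eef_pos: [0.5755, -0.1167, 0.1222]
eef_rot: [[-0.006, 1.0, -0.004], [1.0, 0.006, 0.006], [0.006, -0.004, -1.0]]
ft_force: [-0.2, -0.2, 0.4]
width: 0.0499
```

```bash
python3 -c "
from h import *
to(.577,-.124,.076)"
```

```text
t 10.13 rot units [-0.042 -0.065  0.068] shift units [-0.19   0.042  1.154] pos [ 0.5755 -0.1167  0.1222] w 0.0499 F [-0.18 -0.18  0.4 ]
```

>>> servo_tool(steps=[[[-0.04, -0.06, 0.07, -0.18, 0.03, 0.2, 50], [0, 0, 0, 0, 0, 0.25, 50], [0, 0, 0, 0, 0, 0.25, 50], [0, 0, 0, 0, 0, 0.15, 50], [0, 0, 0, 0, 0, 0, 50], [0, 0, 0, 0, 0, 0, 50]]])

```text
time_s: 10.63
eef_pos: [0.5775, -0.1215, 0.0851]
eef_rot: [[-0.003, 1.0, 0.001], [1.0, 0.003, 0.001], [0.001, 0.001, -1.0]]
ft_force: [-0.1, -0.3, 0.5]
width: 0.0503
```

```bash
python3 -c "
from h import *
to(.577,-.124,.076)"
```

```text
t 10.63 rot units [ 0.006 -0.016  0.035] shift units [-0.063 -0.013  0.228] pos [ 0.5775 -0.1215  0.0851] w 0.0503 F [-0.06 -0.26  0.48]
```

>>> servo_tool(steps=[[[0, -0.02, 0.03, -0.06, -0.01, 0.1, 50], [0, 0, 0, 0, 0, 0.12, 50], [0, 0, 0, 0, 0, 0, 50], [0, 0, 0, 0, 0, 0, 35], [0, 0, 0, 0, 0, 0, 24], [0, 0, 0, 0, 0, 0, 20], [0, 0, 0, 0, 0, 0, 10], [0, 0, 0, 0, 0, 0, 10], [0, 0, 0, 0, 0, 0, 10]]], grip_force=25)

```text
time_s: 11.38
eef_pos: [0.5784, -0.1248, 0.0771]
eef_rot: [[0.0, 1.0, 0.004], [1.0, -0.0, -0.001], [-0.001, 0.004, -1.0]]
ft_force: [-0.8, -0.6, -0.2]
width: 0.0212
```

```bash
python3 -c "
from h import *
to(.577,-.124,.176)"
```

```text
t 11.38 rot units [ 0.047  0.015 -0.004] shift units [ 0.017 -0.024 -2.473] pos [ 0.5784 -0.1248  0.0771] w 0.0212 F [-0.85 -0.61 -0.22]
```

>>> servo_tool(steps=[[[0.05, 0, 0, 0, 0, -0.2, 10], [0, 0, 0, 0, 0, -0.4, 10], [0, 0, 0, 0, 0, -0.5, 10], [0, 0, 0, 0, 0, -0.5, 10], [0, 0, 0, 0, 0, -0.5, 10], [0, 0, 0, 0, 0, -0.2, 10], [0, 0, 0, 0, 0, 0, 10]]])

```text
time_s: 11.97
eef_pos: [0.577, -0.1242, 0.1739]
eef_rot: [[0.001, 1.0, -0.006], [1.0, -0.001, -0.0], [-0.0, -0.006, -1.0]]
ft_force: [-0.1, 0.1, -0.5]
width: 0.0214
```

```bash
python3 -c "
from h import *
to(.6197,-.3107,.165)"
```

```text
t 11.97 rot units [-0.066  0.005 -0.006] shift units [-4.662  1.071  0.219] pos [ 0.577  -0.1242  0.1739] w 0.0214 F [-0.06  0.08 -0.54]
```

>>> servo_tool(steps=[[[-0.07, 0, 0, -0.2, 0.05, 0, 10], [0, 0, 0, -0.4, 0.1, 0, 10], [0, 0, 0, -0.5, 0.12, 0, 10], [0, 0, 0, -0.5, 0.12, 0, 10], [0, 0, 0, -0.5, 0.12, 0, 10], [0, 0, 0, -0.5, 0.12, 0, 10], [0, 0, 0, -0.5, 0.12, 0, 10], [0, 0, 0, -0.5, 0.12, 0, 10], [0, 0, 0, -0.5, 0.12, 0, 10], [0, 0, 0, -0.3, 0.08, 0, 10], [0, 0, 0, -0.15, 0.03, 0, 10], [0, 0, 0, 0, 0, 0, 10]]])

```text
time_s: 12.97
eef_pos: [0.6141, -0.3165, 0.1553]
eef_rot: [[0.001, 1.0, -0.024], [1.0, -0.001, 0.008], [0.008, -0.024, -1.0]]
ft_force: [1.3, -0.6, -0.9]
width: 0.0212
```

```bash
python3 -c "
from h import *
to(.6197,-.3107,.08)"
```

```text
t 12.97 rot units [-0.272 -0.091 -0.008] shift units [0.131 0.184 1.879] pos [ 0.6141 -0.3165  0.1553] w 0.0212 F [ 1.3  -0.63 -0.88]
```

>>> servo_tool(steps=[[[-0.27, -0.09, 0, 0.13, 0.15, 0, 10], [0, 0, 0, 0, 0, 0.1, 10], [0, 0, 0, 0, 0, 0.1, 10], [0, 0, 0, 0, 0, 0, 10]]])

```text
time_s: 13.3
eef_pos: [0.6178, -0.3094, 0.1428]
eef_rot: [[0.001, 1.0, -0.006], [1.0, -0.001, 0.004], [0.004, -0.006, -1.0]]
ft_force: [-0.6, -0.2, -0.6]
width: 0.0207
```

```bash
python3 -c "
from h import *
to(.6197,-.3107,.08)
a=manip.snapshot('side')[60:180,190:310]
cv2.imwrite('pics/g4.png',cv2.resize(a,(600,600),interpolation=2)[:,:,::-1])"
```

```text
t 13.3 rot units [-0.07  -0.051 -0.009] shift units [-0.039  0.058  1.57 ] pos [ 0.6178 -0.3094  0.1428] w 0.0207 F [-0.65 -0.23 -0.56]
```

View pics/g4.png

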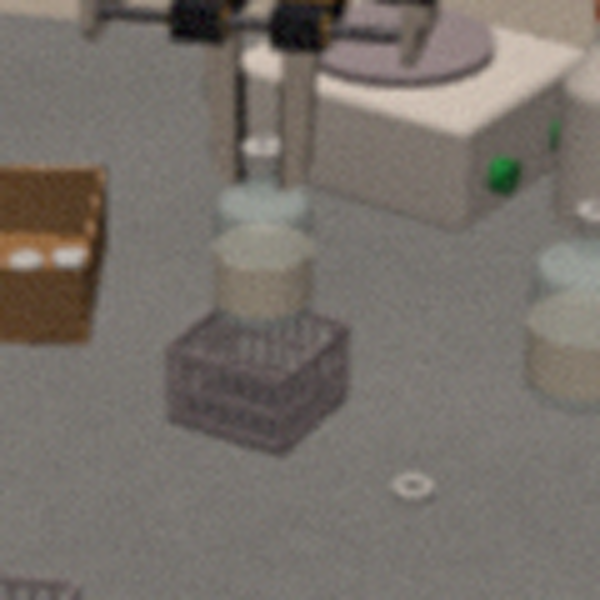

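>>> servo_tool(steps=[[[-0.07, -0.05, 0, -0.04, 0.06, 0.1, 10], [0, 0, 0, 0, 0, 0.2, 10], [0, 0, 0, 0, 0, 0.2, 10], [0, 0, 0, 0, 0, 0, 10]]])

```text
time_s: 13.68
eef_pos: [0.6209, -0.3102, 0.1215]
eef_rot: [[-0.001, 1.0, 0.001], [1.0, 0.001, -0.0], [-0.0, 0.001, -1.0]]
ft_force: [-0.7, -0.2, -1.4]
width: 0.0213
```

```bash
python3 -c "
from h import *
to(.6197,-.3107,.08)"
```

```text
t 13.68 rot units [0.013 0.004 0.012] shift units [-0.012 -0.031  1.039] pos [ 0.6209 -0.3102  0.1215] w 0.0213 F [-0.69 -0.25 -1.39]
```

>>> servo_tool(steps=[[[0, 0, 0, 0, -0.03, 0.2, 10], [0, 0, 0, 0, 0, 0.25, 10], [0, 0, 0, 0, 0, 0.25, 10], [0, 0, 0, 0, 0, 0.1, 10], [0, 0, 0, 0, 0, 0, 10]]])

```text
time_s: 14.1
eef_pos: [0.6189, -0.31, 0.0849]
eef_rot: [[-0.001, 1.0, -0.001], [1.0, 0.001, 0.0], [0.0, -0.001, -1.0]]
ft_force: [-0.4, -0.7, -1.1]
width: 0.021
```

```bash
python3 -c "
from h import *
to(.6197,-.3107,.08)"
```

```text
t 14.1 rot units [-0.008 -0.005  0.011] shift units [-0.019  0.019  0.122] pos [ 0.6189 -0.31    0.0849] w 0.021 F [-0.39 -0.72 -1.13]
```

>>> servo_tool(steps=[[[0, 0, 0, 0, 0, 0.08, 10], [0, 0, 0, 0, 0, 0.04, 10], [0, 0, 0, 0, 0, 0, 10]]])

```text
time_s: 14.35
eef_pos: [0.6191, -0.3103, 0.0803]
eef_rot: [[-0.001, 1.0, -0.001], [1.0, 0.001, 0.0], [0.0, -0.001, -1.0]]
ft_force: [0.1, -0.4, -0.2]
width: 0.0213
```

```bash
python3 -c "
from h import *
to(.6197,-.3107,.08)"
```

```text
t 14.35 rot units [-0.007 -0.003  0.01 ] shift units [-0.011  0.015  0.008] pos [ 0.6191 -0.3103  0.0803] w 0.0213 F [ 0.13 -0.35 -0.17]
```

>>> servo_tool(steps=[[[0, 0, 0, 0, 0, 0.03, 10], [0, 0, 0, 0, 0, 0, 10]]])

```text
time_s: 14.52
eef_pos: [0.6197, -0.3107, 0.0804]
eef_rot: [[-0.001, 1.0, 0.001], [1.0, 0.001, -0.001], [-0.001, 0.001, -1.0]]
ft_force: [-0.1, -0.8, -0.4]
width: 0.0213
```

>>> servo_tool(steps=[[[0, 0, 0, 0, 0, 0.05, 10], [0, 0, 0, 0, 0, 0.02, 10]]])

```text
time_s: 14.68
eef_pos: [0.6204, -0.3113, 0.0801]
eef_rot: [[-0.001, 1.0, 0.004], [1.0, 0.001, -0.002], [-0.002, 0.004, -1.0]]
ft_force: [-0.9, 0.6, 1.9]
width: 0.0211
```

Contact (Fz rises while z stays). Release and rise.

>>> servo_tool(steps=[[[0, 0, 0, 0, 0, 0, 24], [0, 0, 0, 0, 0, 0, 26], [0, 0, 0, 0, 0, 0, 32], [0, 0, 0, 0, 0, 0, 45], [0, 0, 0, 0, 0, 0, 50], [0, 0, 0, 0, 0, -0.2, 50], [0, 0, 0, 0, 0, -0.4, 50], [0, 0, 0, 0, 0, -0.6, 50], [0, 0, 0, 0, 0, -0.8, 50], [0, 0, 0, 0, 0, -0.7, 50], [0, 0, 0, 0, 0, 0, 50]]])

```text
time_s: 15.6
eef_pos: [0.6192, -0.3106, 0.1907]
eef_rot: [[-0.001, 1.0, -0.001], [1.0, 0.001, -0.0], [-0.0, -0.001, -1.0]]
ft_force: [0.3, -0.2, 1.3]
width: 0.05
```

```bash
python3 -c "
from h import *
to(.4442,-.3804,.18)
a=manip.snapshot('side')[60:180,190:350];b=manip.snapshot('top')
cv2.imwrite('pics/g5.png',np.vstack([cv2.resize(a,(512,384),interpolation=2),])[:,:,::-1]);cv2.imwrite('pics/g5t.png',b[:,:,::-1])"
```

```text
t 15.6 rot units [-0.01   0.003  0.008] shift units [-1.743 -4.377  0.272] pos [ 0.6192 -0.3106  0.1907] w 0.05 F [ 0.28 -0.19  1.29]
```

View pics/g5.png

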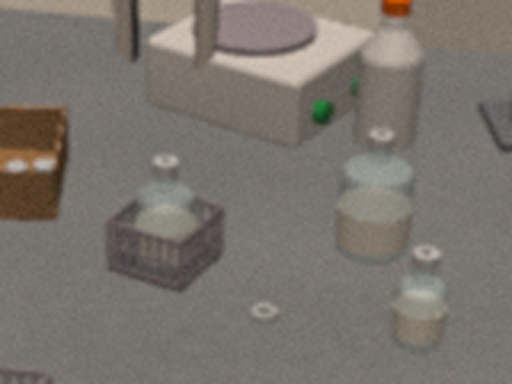

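View pics/g5t.png

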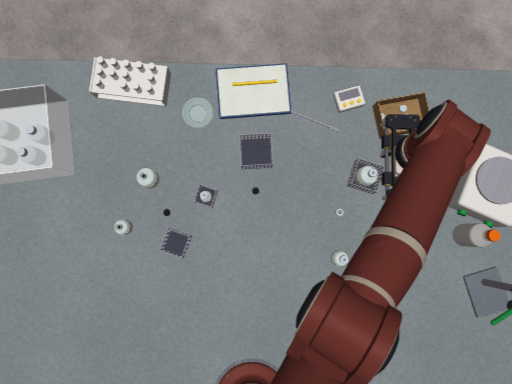

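>>> servo_tool(steps=[[[0, 0, 0, -0.1, -0.3, 0, 50], [0, 0, 0, -0.25, -0.6, 0, 50], [0, 0, 0, -0.28, -0.7, 0, 50], [0, 0, 0, -0.28, -0.7, 0, 50], [0, 0, 0, -0.28, -0.7, 0, 50], [0, 0, 0, -0.28, -0.7, 0, 50], [0, 0, 0, -0.18, -0.4, 0, 50], [0, 0, 0, -0.1, -0.25, 0, 50], [0, 0, 0, 0, 0, 0, 50]]])

```text
time_s: 16.45
eef_pos: [0.431, -0.3728, 0.1726]
eef_rot: [[-0.006, 1.0, -0.028], [1.0, 0.007, 0.022], [0.022, -0.028, -0.999]]
ft_force: [-0.1, -0.3, -0.3]
width: 0.05
```

```bash
python3 -c "
from h import *
to(.4442,-.3804,.135)"
```

```text
t 16.45 rot units [-0.324 -0.252  0.076] shift units [-0.214  0.355  0.925] pos [ 0.431  -0.3728  0.1726] w 0.05 F [-0.09 -0.34 -0.34]
```

>>> servo_tool(steps=[[[-0.32, -0.25, 0.08, -0.21, 0.35, 0.1, 50], [0, 0, 0, 0, 0, 0.3, 50], [0, 0, 0, 0, 0, 0.3, 50], [0, 0, 0, 0, 0, 0, 50]]])

```text
time_s: 16.78
eef_pos: [0.4488, -0.3782, 0.1408]
eef_rot: [[-0.002, 1.0, 0.002], [1.0, 0.002, 0.003], [0.003, 0.002, -1.0]]
ft_force: [-0.4, 0.9, -0.2]
width: 0.0505
```

```bash
python3 -c "
from h import *
to(.4442,-.3804,.09)"
```

```text
t 16.78 rot units [ 0.02  -0.036  0.026] shift units [-0.058 -0.118  1.269] pos [ 0.4488 -0.3782  0.1408] w 0.0505 F [-0.35  0.92 -0.16]
```

>>> servo_tool(steps=[[[0.02, -0.04, 0.03, -0.06, -0.12, 0.2, 50], [0, 0, 0, 0, 0, 0.3, 50], [0, 0, 0, 0, 0, 0.3, 50], [0, 0, 0, 0, 0, 0.15, 50], [0, 0, 0, 0, 0, 0, 50], [0, 0, 0, 0, 0, 0, 50]]])

```text
time_s: 17.28
eef_pos: [0.4482, -0.3775, 0.0992]
eef_rot: [[-0.007, 1.0, 0.0], [1.0, 0.007, 0.002], [0.002, 0.0, -1.0]]
ft_force: [-0.2, -0.7, -0.1]
width: 0.0502
```

```bash
python3 -c "
from h import *
to(.4442,-.3804,.09)"
```

```text
t 17.28 rot units [ 0.005 -0.019  0.082] shift units [-0.073 -0.1    0.23 ] pos [ 0.4482 -0.3775  0.0992] w 0.0502 F [-0.19 -0.7  -0.05]
```

>>> servo_tool(steps=[[[0, -0.02, 0.08, -0.07, -0.1, 0.1, 50], [0, 0, 0, 0, 0, 0.12, 50], [0, 0, 0, 0, 0, 0, 50], [0, 0, 0, 0, 0, 0, 50]]], grip_force=35)

```text
time_s: 17.62
eef_pos: [0.4448, -0.3814, 0.0912]
eef_rot: [[0.0, 1.0, 0.003], [1.0, -0.0, -0.002], [-0.002, 0.003, -1.0]]
ft_force: [0.3, 0.2, 0.3]
width: 0.0504
```

```bash
python3 -c "
from h import *
to(.4442,-.3804,.09)"
```

```text
t 17.62 rot units [ 0.032  0.028 -0.003] shift units [ 0.024 -0.014  0.03 ] pos [ 0.4448 -0.3814  0.0912] w 0.0504 F [0.33 0.24 0.28]
```

>>> servo_tool(steps=[[[0, 0, 0, 0, 0, 0, 35], [0, 0, 0, 0, 0, 0, 24], [0, 0, 0, 0, 0, 0, 20], [0, 0, 0, 0, 0, 0, 10], [0, 0, 0, 0, 0, 0, 10], [0, 0, 0, 0, 0, 0, 10], [0, 0, 0, 0, 0, 0, 10]]])

```text
time_s: 18.2
eef_pos: [0.4453, -0.3819, 0.0923]
eef_rot: [[0.0, 1.0, 0.005], [1.0, -0.0, -0.004], [-0.004, 0.005, -1.0]]
ft_force: [-0.1, 0.3, -0.3]
width: 0.0209
```

```bash
python3 -c "
from h import *
to(.4442,-.3804,.24)"
```

```text
t 18.2 rot units [ 0.053  0.042 -0.005] shift units [ 0.023 -0.01  -3.693] pos [ 0.4453 -0.3819  0.0923] w 0.0209 F [-0.11  0.31 -0.27]
```

>>> servo_tool(steps=[[[0.05, 0.04, 0, 0, 0, -0.15, 10], [0, 0, 0, 0, 0, -0.3, 10], [0, 0, 0, 0, 0, -0.4, 10], [0, 0, 0, 0, 0, -0.5, 10], [0, 0, 0, 0, 0, -0.5, 10], [0, 0, 0, 0, 0, -0.5, 10], [0, 0, 0, 0, 0, -0.4, 10], [0, 0, 0, 0, 0, -0.2, 10], [0, 0, 0, 0, 0, 0, 10]]])

```text
time_s: 18.95
eef_pos: [0.4435, -0.38, 0.2151]
eef_rot: [[0.001, 1.0, -0.008], [1.0, -0.001, 0.006], [0.006, -0.008, -1.0]]
ft_force: [0.1, -0.2, -1.0]
width: 0.0209
```

```bash
python3 -c "
from h import *
to(.6843,0,.22)"
```

```text
t 18.95 rot units [-0.09  -0.072 -0.009] shift units [ 9.506  6.012 -0.11 ] pos [ 0.4435 -0.38    0.2151] w 0.0209 F [ 0.09 -0.23 -0.98]
```

>>> servo_tool(steps=[[[-0.09, -0.07, 0, 0.2, 0.12, -0.03, 10], [0, 0, 0, 0.4, 0.25, -0.03, 10], [0, 0, 0, 0.6, 0.38, -0.03, 10], [0, 0, 0, 0.6, 0.38, -0.03, 10], [0, 0, 0, 0.6, 0.38, -0.03, 10], [0, 0, 0, 0.6, 0.38, -0.03, 10], [0, 0, 0, 0.6, 0.38, -0.03, 10], [0, 0, 0, 0.6, 0.38, -0.03, 10], [0, 0, 0, 0.6, 0.38, -0.03, 10], [0, 0, 0, 0.4, 0.25, -0.03, 10], [0, 0, 0, 0.2, 0.12, -0.03, 10], [0, 0, 0, 0, 0, 0, 10]]])

```text
time_s: 19.95
eef_pos: [0.5797, -0.1428, 0.2135]
eef_rot: [[0.002, 1.0, -0.022], [1.0, -0.002, 0.013], [0.013, -0.022, -1.0]]
ft_force: [-0.3, 0.4, -0.7]
width: 0.0211
```

```bash
python3 -c "
from h import *
to(.6843,0,.2)"
```

```text
t 19.95 rot units [-0.253 -0.149 -0.025] shift units [3.571 2.614 0.327] pos [ 0.5797 -0.1428  0.2135] w 0.0211 F [-0.34  0.44 -0.67]
```

>>> servo_tool(steps=[[[-0.25, -0.15, 0, 0.2, 0.12, 0, 10], [0, 0, 0, 0.4, 0.3, 0, 10], [0, 0, 0, 0.5, 0.38, 0, 10], [0, 0, 0, 0.5, 0.38, 0, 10], [0, 0, 0, 0.5, 0.38, 0, 10], [0, 0, 0, 0.5, 0.38, 0, 10], [0, 0, 0, 0.4, 0.3, 0, 10], [0, 0, 0, 0.3, 0.2, 0, 10], [0, 0, 0, 0.15, 0.1, 0, 10], [0, 0, 0, 0, 0, 0, 10], [0, 0, 0, 0, 0, 0, 10]]])

```text
time_s: 20.87
eef_pos: [0.6746, -0.0189, 0.2036]
eef_rot: [[0.028, 0.999, -0.021], [1.0, -0.028, -0.012], [-0.013, -0.021, -1.0]]
ft_force: [-0.1, -0.6, -1.9]
width: 0.0207
```

```bash
python3 -c "
from h import *
to(.6843,0,.0953)"
```

```text
t 20.87 rot units [-0.241  0.142 -0.32 ] shift units [0.514 0.287 2.695] pos [ 0.6746 -0.0189  0.2036] w 0.0207 F [-0.07 -0.59 -1.92]
```

>>> servo_tool(steps=[[[-0.24, 0.14, -0.32, 0.3, 0.15, 0, 10], [0, 0, 0, 0.2, 0.1, 0, 10], [0, 0, 0, 0, 0, 0, 10], [0, 0, 0, 0, 0, 0, 10]]])

```text
time_s: 21.2
eef_pos: [0.6835, -0.0034, 0.2034]
eef_rot: [[0.005, 1.0, -0.0], [1.0, -0.005, -0.002], [-0.002, -0.0, -1.0]]
ft_force: [0.6, 0.4, -0.5]
width: 0.021
```

```bash
python3 -c "
from h import *
to(.6843,0,.0953)"
```

```text
t 21.2 rot units [-0.002  0.022 -0.056] shift units [0.09  0.02  2.703] pos [ 0.6835 -0.0034  0.2034] w 0.021 F [ 0.64  0.45 -0.52]
```

>>> servo_tool(steps=[[[0, 0.02, -0.05, 0.08, 0.02, 0.2, 10], [0, 0, 0, 0, 0, 0.3, 10], [0, 0, 0, 0, 0, 0.25, 10], [0, 0, 0, 0, 0, 0.1, 10], [0, 0, 0, 0, 0, 0, 10]]])

```text
time_s: 21.62
eef_pos: [0.6842, -0.0012, 0.1676]
eef_rot: [[0.001, 1.0, 0.001], [1.0, -0.001, -0.001], [-0.001, 0.001, -1.0]]
ft_force: [-0.3, -0.1, -1.7]
width: 0.021
```

```bash
python3 -c "
from h import *
to(.6843,0,.0953)
a=manip.snapshot('side')[90:240,110:260]
cv2.imwrite('pics/g6.png',cv2.resize(a,(600,600),interpolation=2)[:,:,::-1])"
```

```text
t 21.62 rot units [ 0.011  0.008 -0.015] shift units [3.000e-02 1.000e-03 1.807e+00] pos [ 0.6842 -0.0012  0.1676] w 0.021 F [-0.32 -0.11 -1.7 ]
```

View pics/g6.png

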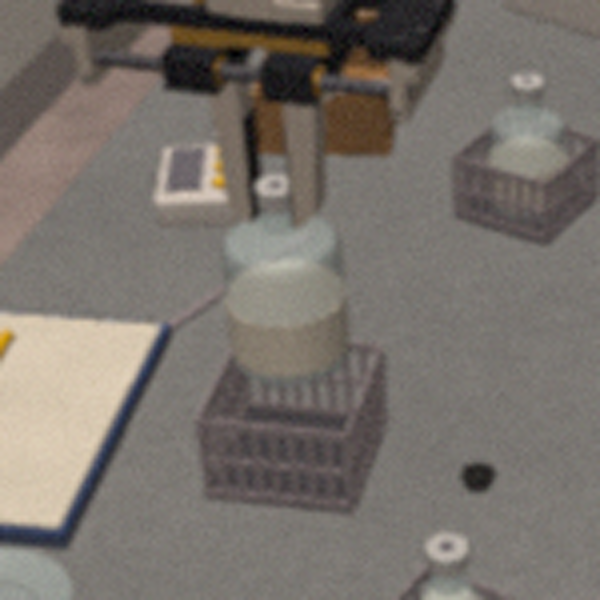

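```bash
python3 -c "
from h import *
print(ray('side',(177.5,136),.187), proj('side',[.6842,-.0012,.187]), (proj('side',[[.684,-.001,.0755]])-[110,90]+.5)*4)"
```

```text
[6.84884158e-01 6.08046975e-04] [[178.08997553 135.61740857]] [[291.34034852 355.61912958]]
```

>>> servo_tool(steps=[[[0, 0, 0, 0.03, 0, 0.2, 10], [0, 0, 0, 0, 0, 0.25, 10], [0, 0, 0, 0, 0, 0.25, 10], [0, 0, 0, 0, 0, 0.2, 10], [0, 0, 0, 0, 0, 0, 10]]])

```text
time_s: 22.08
eef_pos: [0.685, -0.0001, 0.1292]
eef_rot: [[0.001, 1.0, 0.003], [1.0, -0.001, -0.001], [-0.001, 0.003, -1.0]]
ft_force: [-0.1, -0.4, -1.7]
width: 0.021
```

```bash
python3 -c "
from h import *
to(.6843,0,.0953)"
```

```text
t 22.08 rot units [ 0.037  0.01  -0.015] shift units [ 0.002 -0.021  0.848] pos [ 6.850e-01 -1.000e-04  1.292e-01] w 0.021 F [-0.15 -0.42 -1.73]
```

>>> servo_tool(steps=[[[0.04, 0.01, 0, 0, -0.02, 0.2, 10], [0, 0, 0, 0, 0, 0.25, 10], [0, 0, 0, 0, 0, 0.2, 10], [0, 0, 0, 0, 0, 0, 10]]])

```text
time_s: 22.42
eef_pos: [0.684, -0.0001, 0.0999]
eef_rot: [[0.001, 1.0, -0.001], [1.0, -0.001, 0.0], [0.0, -0.001, -1.0]]
ft_force: [-0.3, 0.3, -1.8]
width: 0.0209
```

```bash
python3 -c "
from h import *
to(.6843,0,.0953)"
```

```text
t 22.42 rot units [-0.015 -0.001 -0.016] shift units [0.003 0.007 0.116] pos [ 6.84e-01 -1.00e-04  9.99e-02] w 0.0209 F [-0.29  0.27 -1.8 ]
```

>>> servo_tool(steps=[[[0, 0, 0, 0, 0, 0.08, 10], [0, 0, 0, 0, 0, 0.05, 10], [0, 0, 0, 0, 0, 0.03, 10]]])

```text
time_s: 22.67
eef_pos: [0.6844, 0.0, 0.0954]
eef_rot: [[0.001, 1.0, -0.001], [1.0, -0.001, 0.001], [0.001, -0.001, -1.0]]
ft_force: [-1.5, 0.1, 5.4]
width: 0.0208
```

Contact (Fz −1.8 → +5.4). Release.

>>> servo_tool(steps=[[[0, 0, 0, 0, 0, -0.02, 10], [0, 0, 0, 0, 0, 0, 24], [0, 0, 0, 0, 0, 0, 26], [0, 0, 0, 0, 0, 0, 32], [0, 0, 0, 0, 0, 0, 45], [0, 0, 0, 0, 0, 0, 50], [0, 0, 0, 0, 0, -0.2, 50], [0, 0, 0, 0, 0, -0.4, 50], [0, 0, 0, 0, 0, -0.6, 50], [0, 0, 0, 0, 0, -0.8, 50], [0, 0, 0, 0, 0, -0.7, 50], [0, 0, 0, 0, 0, 0, 50]]])

```text
time_s: 23.67
eef_pos: [0.6849, -0.0005, 0.2107]
eef_rot: [[0.002, 1.0, 0.0], [1.0, -0.002, -0.0], [-0.0, 0.0, -1.0]]
ft_force: [0.9, -0.5, 0.8]
width: 0.0498
```

```bash
python3 -c "
from h import *
to(.389,-.238,.2)
a=manip.snapshot('side')
cv2.imwrite('pics/g7.png',cv2.resize(a,(768,576),interpolation=2)[:,:,::-1])"
```

```text
t 23.67 rot units [ 0.002  0.002 -0.019] shift units [-5.95  -7.387  0.268] pos [ 6.849e-01 -5.000e-04  2.107e-01] w 0.0498 F [ 0.86 -0.52  0.84]
```

View pics/g7.png

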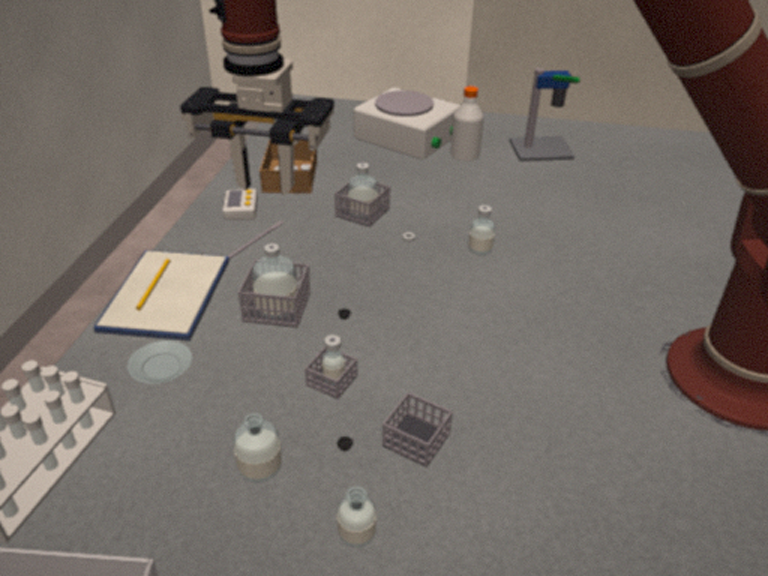

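>>> servo_tool(steps=[[[0, 0, 0, -0.3, -0.4, 0, 50], [0, 0, 0, -0.6, -0.75, 0, 50], [0, 0, 0, -0.6, -0.75, 0, 50], [0, 0, 0, -0.6, -0.75, 0, 50], [0, 0, 0, -0.6, -0.75, 0, 50], [0, 0, 0, -0.6, -0.75, 0, 50], [0, 0, 0, -0.6, -0.75, 0, 50], [0, 0, 0, -0.6, -0.75, 0, 50], [0, 0, 0, -0.6, -0.75, 0, 50], [0, 0, 0, -0.4, -0.5, 0, 50], [0, 0, 0, -0.2, -0.3, 0, 50], [0, 0, 0, 0, 0, 0, 50]]], grip_force=25)

```text
time_s: 24.72
eef_pos: [0.3767, -0.2315, 0.1993]
eef_rot: [[-0.004, 1.0, -0.017], [1.0, 0.004, 0.008], [0.008, -0.017, -1.0]]
ft_force: [-0.0, 0.1, -0.1]
width: 0.0505
```

```bash
python3 -c "
from h import *
to(.389,-.238,.11)"
```

```text
t 24.72 rot units [-0.196 -0.096  0.045] shift units [-0.181  0.346  2.225] pos [ 0.3767 -0.2315  0.1993] w 0.0505 F [-0.01  0.05 -0.06]
```

>>> servo_tool(steps=[[[-0.2, -0.1, 0.04, -0.18, 0.34, 0.2, 50], [0, 0, 0, 0, 0, 0.4, 50], [0, 0, 0, 0, 0, 0.6, 50], [0, 0, 0, 0, 0, 0.5, 50], [0, 0, 0, 0, 0, 0.3, 50], [0, 0, 0, 0, 0, 0, 50]]])

```text
time_s: 25.22
eef_pos: [0.3952, -0.2352, 0.1148]
eef_rot: [[-0.003, 1.0, 0.005], [1.0, 0.003, 0.002], [0.002, 0.005, -1.0]]
ft_force: [0.6, 0.0, -1.2]
width: 0.0502
```

```bash
python3 -c "
from h import *
to(.389,-.238,.063)"
```

```text
t 25.22 rot units [ 0.055 -0.02   0.036] shift units [-0.072 -0.161  1.294] pos [ 0.3952 -0.2352  0.1148] w 0.0502 F [ 0.62  0.01 -1.17]
```

>>> servo_tool(steps=[[[0.05, -0.02, 0.03, -0.07, -0.16, 0.2, 50], [0, 0, 0, 0, 0, 0.3, 50], [0, 0, 0, 0, 0, 0.3, 50], [0, 0, 0, 0, 0, 0.15, 50], [0, 0, 0, 0, 0, 0, 50], [0, 0, 0, 0, 0, 0, 50]]])

```text
time_s: 25.72
eef_pos: [0.3913, -0.2362, 0.0749]
eef_rot: [[-0.006, 1.0, 0.001], [1.0, 0.006, 0.0], [0.0, 0.001, -1.0]]
ft_force: [0.3, -0.2, -0.7]
width: 0.05
```

```bash
python3 -c "
from h import *
to(.389,-.238,.063)"
```

```text
t 25.72 rot units [ 0.017 -0.001  0.068] shift units [-0.045 -0.059  0.298] pos [ 0.3913 -0.2362  0.0749] w 0.05 F [ 0.28 -0.21 -0.71]
```

>>> servo_tool(steps=[[[0.02, 0, 0.07, -0.05, -0.06, 0.15, 50], [0, 0, 0, 0, 0, 0.15, 50], [0, 0, 0, 0, 0, 0, 50], [0, 0, 0, 0, 0, 0, 50]]])

```text
time_s: 26.05
eef_pos: [0.39, -0.2392, 0.0635]
eef_rot: [[0.001, 1.0, 0.003], [1.0, -0.001, -0.002], [-0.002, 0.003, -1.0]]
ft_force: [-0.0, 0.2, -0.1]
width: 0.05
```

```bash
python3 -c "
from h import *
to(.389,-.238,.063)"
```

```text
t 26.05 rot units [ 0.036  0.022 -0.006] shift units [ 0.029 -0.026  0.013] pos [ 0.39   -0.2392  0.0635] w 0.05 F [-0.02  0.15 -0.14]
```

>>> servo_tool(steps=[[[0, 0, 0, 0, 0, 0, 35], [0, 0, 0, 0, 0, 0, 24], [0, 0, 0, 0, 0, 0, 20], [0, 0, 0, 0, 0, 0, 10], [0, 0, 0, 0, 0, 0, 10], [0, 0, 0, 0, 0, 0, 10]]])

```text
time_s: 26.55
eef_pos: [0.3904, -0.2394, 0.0642]
eef_rot: [[0.001, 1.0, 0.004], [1.0, -0.001, -0.003], [-0.003, 0.004, -1.0]]
ft_force: [0.8, -0.1, -1.4]
width: 0.0214
```

```bash
python3 -c "
from h import *
to(.5,-.1,.17)"
```

```text
t 26.55 rot units [ 0.051  0.029 -0.006] shift units [ 3.48   2.749 -2.642] pos [ 0.3904 -0.2394  0.0642] w 0.0214 F [ 0.83 -0.12 -1.45]
```

>>> servo_tool(steps=[[[0.05, 0.03, 0, 0, 0, -0.2, 10], [0, 0, 0, 0, 0, -0.4, 10], [0, 0, 0, 0, 0, -0.5, 10], [0, 0, 0, 0, 0, -0.5, 10], [0, 0, 0, 0, 0, -0.5, 10], [0, 0, 0, 0, 0, -0.4, 10], [0, 0, 0, 0, 0, -0.2, 10], [0, 0, 0, 0.2, 0.15, 0, 10], [0, 0, 0, 0.4, 0.3, 0, 10], [0, 0, 0, 0.5, 0.4, 0, 10], [0, 0, 0, 0.5, 0.4, 0, 10], [0, 0, 0, 0.5, 0.4, 0, 10], [0, 0, 0, 0.5, 0.4, 0, 10], [0, 0, 0, 0.5, 0.3, 0, 10], [0, 0, 0, 0.3, 0.2, 0, 10], [0, 0, 0, 0.1, 0.1, 0, 10], [0, 0, 0, 0, 0, 0, 10]]])

```text
time_s: 27.97
eef_pos: [0.4971, -0.0835, 0.1657]
eef_rot: [[0.001, 1.0, -0.019], [1.0, -0.0, 0.01], [0.01, -0.019, -1.0]]
ft_force: [0.6, 0.0, -2.0]
width: 0.0212
```

```bash
python3 -c "
from h import *
to(.4237,.2166,.17)"
```

```text
t 27.97 rot units [-0.218 -0.115 -0.007] shift units [ 7.502e+00 -1.841e+00  3.000e-03] pos [ 0.4971 -0.0835  0.1657] w 0.0212 F [ 0.64  0.03 -2.03]
```

>>> servo_tool(steps=[[[-0.22, -0.11, 0, 0.2, -0.05, 0, 10], [0, 0, 0, 0.4, -0.1, -0.02, 10], [0, 0, 0, 0.6, -0.15, -0.02, 10], [0, 0, 0, 0.6, -0.15, -0.02, 10], [0, 0, 0, 0.6, -0.15, -0.02, 10], [0, 0, 0, 0.6, -0.15, -0.02, 10], [0, 0, 0, 0.6, -0.15, -0.02, 10], [0, 0, 0, 0.6, -0.15, -0.02, 10], [0, 0, 0, 0.6, -0.15, -0.02, 10], [0, 0, 0, 0.6, -0.15, -0.02, 10], [0, 0, 0, 0.6, -0.15, -0.02, 10], [0, 0, 0, 0.6, -0.15, -0.02, 10], [0, 0, 0, 0.4, -0.1, 0, 10], [0, 0, 0, 0.2, -0.05, 0, 10], [0, 0, 0, 0, 0, 0, 10]]])

```text
time_s: 29.22
eef_pos: [0.4177, 0.1988, 0.1656]
eef_rot: [[0.033, 0.999, -0.017], [0.999, -0.033, -0.014], [-0.014, -0.016, -1.0]]
ft_force: [-0.7, 1.1, -0.7]
width: 0.0208
```

```bash
python3 -c "
from h import *
to(.4237,.2166,.12)"
```

```text
t 29.22 rot units [-0.187  0.16  -0.382] shift units [0.467 0.153 1.131] pos [0.4177 0.1988 0.1656] w 0.0208 F [-0.73  1.09 -0.72]
```

>>> servo_tool(steps=[[[-0.19, 0.16, -0.38, 0.3, 0.12, 0, 10], [0, 0, 0, 0.15, 0, 0.2, 10], [0, 0, 0, 0, 0, 0.3, 10], [0, 0, 0, 0, 0, 0.3, 10], [0, 0, 0, 0, 0, 0.1, 10], [0, 0, 0, 0, 0, 0, 10]]])

```text
time_s: 29.72
eef_pos: [0.4263, 0.2116, 0.1265]
eef_rot: [[0.007, 1.0, 0.004], [1.0, -0.007, -0.001], [-0.001, 0.004, -1.0]]
ft_force: [-0.0, -0.6, -0.2]
width: 0.0215
```

```bash
python3 -c "
from h import *
to(.4237,.2166,.0672)
a=manip.snapshot('side')[180:330,200:350]
cv2.imwrite('pics/g8.png',cv2.resize(a,(600,600),interpolation=2)[:,:,::-1])"
```

```text
t 29.72 rot units [ 0.049  0.015 -0.083] shift units [ 0.125 -0.072  1.482] pos [0.4263 0.2116 0.1265] w 0.0215 F [-0.02 -0.57 -0.24]
```

View pics/g8.png

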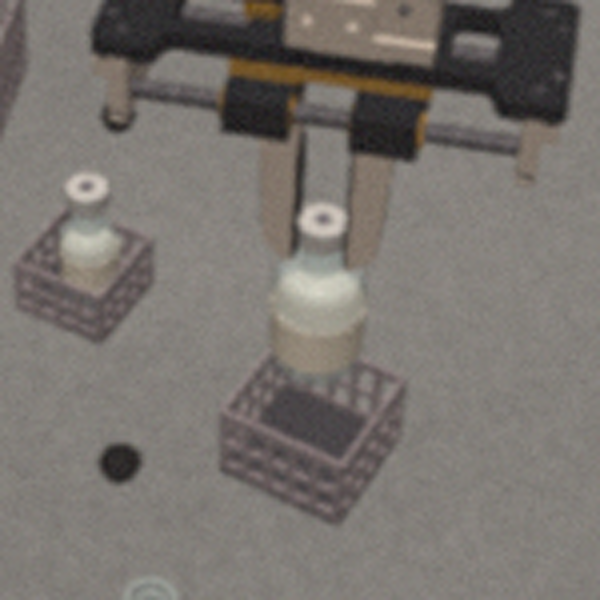

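>>> servo_tool(steps=[[[0.05, 0.01, -0.08, 0.12, -0.07, 0, 10], [0, 0, 0, 0, 0, 0.1, 10], [0, 0, 0, 0, 0, 0, 10]]])

```text
time_s: 30.02
eef_pos: [0.4246, 0.216, 0.1233]
eef_rot: [[0.002, 1.0, 0.002], [1.0, -0.002, 0.0], [0.0, 0.002, -1.0]]
ft_force: [0.4, 0.4, -0.1]
width: 0.021
```

```bash
python3 -c "
from h import *
to(.4237,.2166,.0672)
print(ray('side',(280,234.5),.1465))"
```

```text
t 30.02 rot units [ 0.018 -0.003 -0.023] shift units [ 0.014 -0.024  1.403] pos [0.4246 0.216  0.1233] w 0.021 F [ 0.39  0.36 -0.13]
[0.42608684 0.2137332 ]
```

Camera and TCP agree within 2 mm. Descend.

>>> servo_tool(steps=[[[0.02, 0, 0, 0, -0.02, 0.2, 10], [0, 0, 0, 0, 0, 0.25, 10], [0, 0, 0, 0, 0, 0.25, 10], [0, 0, 0, 0, 0, 0.1, 10], [0, 0, 0, 0, 0, 0, 10]]])

```text
time_s: 30.43
eef_pos: [0.4248, 0.2171, 0.0903]
eef_rot: [[0.001, 1.0, 0.003], [1.0, -0.001, 0.003], [0.003, 0.003, -1.0]]
ft_force: [-0.3, 0.7, -1.2]
width: 0.021
```

```bash
python3 -c "
from h import *
to(.4237,.2166,.0672)"
```

```text
t 30.43 rot units [ 0.038 -0.03  -0.011] shift units [-0.014 -0.03   0.576] pos [0.4248 0.2171 0.0903] w 0.021 F [-0.28  0.71 -1.23]
```

>>> servo_tool(steps=[[[0.04, -0.03, 0, 0, -0.03, 0.15, 10], [0, 0, 0, 0, 0, 0.15, 10], [0, 0, 0, 0, 0, 0.15, 10], [0, 0, 0, 0, 0, 0, 10]]])

```text
time_s: 30.77
eef_pos: [0.424, 0.2175, 0.0711]
eef_rot: [[0.001, 1.0, 0.001], [1.0, -0.001, 0.0], [0.0, 0.001, -1.0]]
ft_force: [-0.6, 0.2, -1.1]
width: 0.0212
```

```bash
python3 -c "
from h import *
to(.4237,.2166,.0672)"
```

```text
t 30.77 rot units [ 0.009 -0.005 -0.008] shift units [-0.021 -0.008  0.097] pos [0.424  0.2175 0.0711] w 0.0212 F [-0.6   0.19 -1.13]
```

>>> servo_tool(steps=[[[0, 0, 0, 0, 0, 0.07, 10], [0, 0, 0, 0, 0, 0.05, 10], [0, 0, 0, 0, 0, 0.03, 10]]])

```text
time_s: 31.02
eef_pos: [0.4243, 0.218, 0.0671]
eef_rot: [[0.001, 1.0, 0.001], [1.0, -0.001, 0.003], [0.003, 0.001, -1.0]]
ft_force: [-2.8, -2.3, 16.0]
width: 0.021
```

Firm contact; ease off slightly and release.

>>> servo_tool(steps=[[[0, 0, 0, 0, 0, -0.02, 10], [0, 0, 0, 0, 0, 0, 24], [0, 0, 0, 0, 0, 0, 26], [0, 0, 0, 0, 0, 0, 32], [0, 0, 0, 0, 0, 0, 45], [0, 0, 0, 0, 0, 0, 50], [0, 0, 0, 0, 0, -0.2, 50], [0, 0, 0, 0, 0, -0.4, 50], [0, 0, 0, 0, 0, -0.6, 50], [0, 0, 0, 0, 0, -0.8, 50], [0, 0, 0, 0, 0, -0.8, 50], [0, 0, 0, 0, 0, -0.5, 50], [0, 0, 0, 0, 0, 0, 50]]])

```text
time_s: 32.1
eef_pos: [0.424, 0.2166, 0.2072]
eef_rot: [[0.002, 1.0, -0.002], [1.0, -0.002, 0.001], [0.001, -0.002, -1.0]]
ft_force: [0.7, 0.2, 0.8]
width: 0.0502
```

>>> servo_tool(steps=[[[0, 0, 0, 0.6, 0, 0, 50], [0, 0, 0, 0.8, 0, 0, 50], [0, 0, 0, 0.8, 0, 0, 50], [0, 0, 0, 0.8, 0, 0, 50], [0, 0, 0, 0.8, 0, 0, 50], [0, 0, 0, 0.8, 0, 0, 50], [0, 0, 0, 0.5, 0, 0, 50], [0, 0, 0, 0.2, 0, 0, 50], [0, 0, 0, 0, 0, 0, 50]]])

```text
time_s: 32.85
eef_pos: [0.4232, 0.4334, 0.2053]
eef_rot: [[0.01, 1.0, -0.005], [1.0, -0.01, -0.002], [-0.002, -0.005, -1.0]]
ft_force: [0.2, -0.2, 0.3]
width: 0.05
```

```bash
python3 -c "
from h import *
st()
a=manip.snapshot('side');b=manip.snapshot('top')
cv2.imwrite('pics/g9.png',cv2.resize(a,(768,576),interpolation=2)[:,:,::-1]);cv2.imwrite('pics/g9t.png',cv2.resize(b,(768,576),interpolation=2)[:,:,::-1])
cv2.imwrite('pics/top9.png',b[:,:,::-1])"
```

```text
t 32.85 pos [0.4232 0.4334 0.2053] rot [[0.01, 1.0, -0.005], [1.0, -0.01, -0.002], [-0.002, -0.005, -1.0]] w 0.05 F [ 0.2 -0.2  0.3] j [-60.  33.  21.  91. -13.  59. -36.]
```

View pics/g9.png

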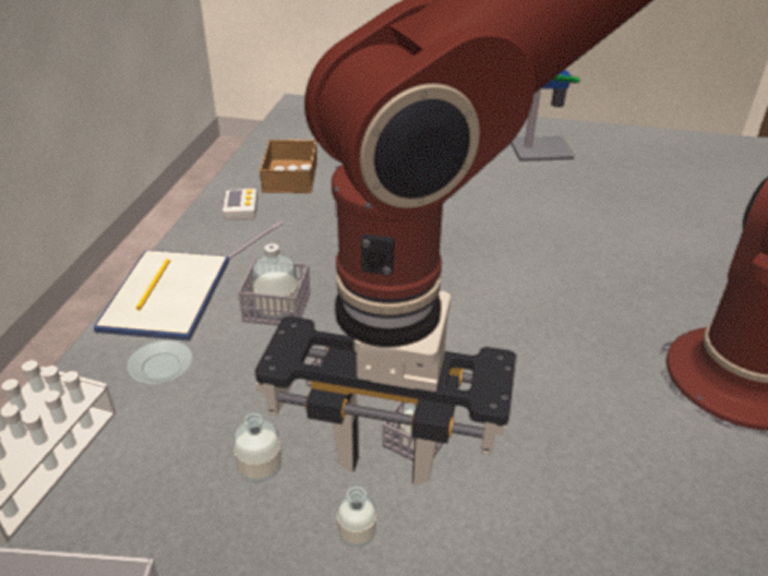

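View pics/g9t.png

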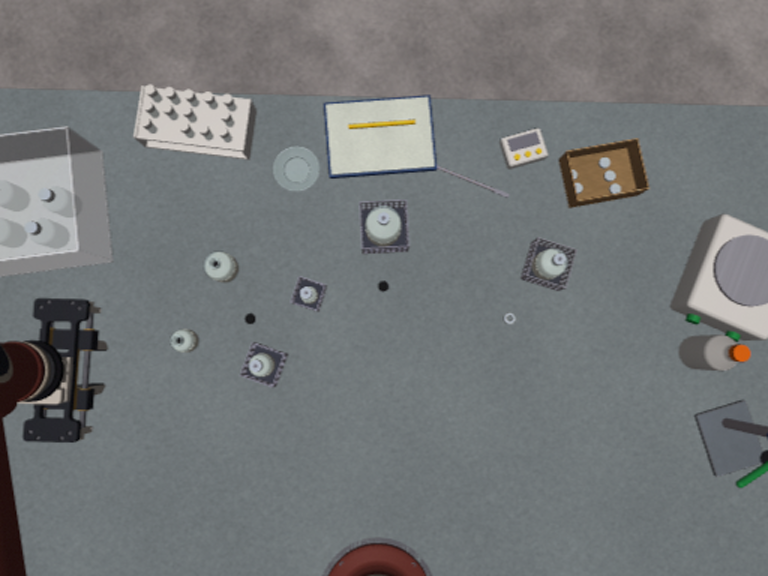

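```bash
python3 - <<'E'
from h import *
im=cv2.imread("pics/top9.png");old=cv2.imread("pics/top0.png")
T=dict(xl=(.6843,0,.115),la=(.6197,-.3107,.101),me=(.4237,.2166,.087),sm=(.5553,.1379,.075))
t=[]
for k,P in T.items():
    q=proj("top",P)[0];u,v=np.round(q).astype(int)
    c=cv2.resize(im[v-22:v+22,u-22:u+22],(264,264),interpolation=cv2.INTER_CUBIC)
    cv2.drawMarker(c,tuple(((q-[u-22,v-22]+.5)*6).astype(int).tolist()),(0,0,255),0,14,1);t.append(c)
cv2.imwrite("pics/chk.png",np.vstack([np.hstack(t[:2]),np.hstack(t[2:])]))
for (u,v) in((146,178),(122,227)):
    s=np.s_[v-20:v+20,u-20:u+20];print(cv2.phaseCorrelate(old[s][:,:,1].astype(float),im[s][:,:,1].astype(float)))
E
```

```text
((0.033926461783472917, 0.08808257002368691), 0.9818184669633504)
((-0.06094226438190731, 0.04097540410355549), 1.0150039054054145)
```

View pics/chk.png

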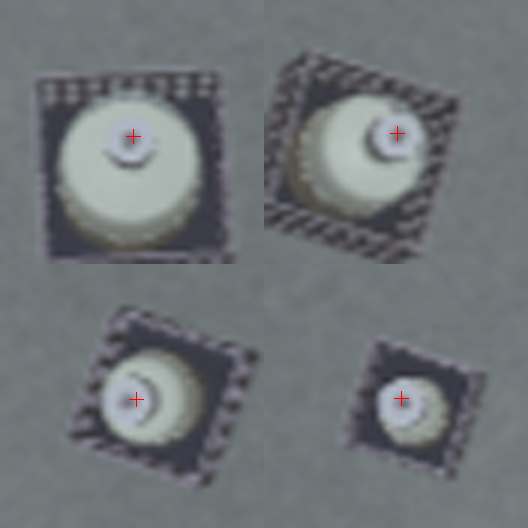

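```bash
python3 -c "
from h import *
print(manip.sign_off())"
```

```text
the job is handed in; nothing more can be done
None
```

I gripped each of the four sealed bottles by its cap and set it down in the basket of its size. I then moved the gripper clear and handed the job in at about 33 s; no verdict was reported.

- **Position:** In the last top picture every cap is within about 2 pixels (roughly 5 mm) of its expected spot. The medium bottle is the furthest off, at about 4 mm.
- **Upright and on the floor:** From above, all four bottles look upright and inside the walls. I took it that they rest on the floor from the wrist force and height at each set-down. In the last side picture the arm hides most of them.
- **Open bottles:** Both moved less than 0.1 pixel between the first and last pictures.
- **Rough spot:** The medium bottle touched down harder than the others, with a brief 16 N at the wrist. I eased off before letting go.

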